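# Put the washed citrus juicer back together

### The job

The hand citrus juicer has been washed and its parts stand about the worktop: put it back together on its jug, from the bottom up and one part at a time. First the strainer goes into the mouth of the jug, then the small reamer over the strainer's spindle, then the large reamer over the small one, and last the dust cover over it all, inside the strainer's raised edge. Every part must sit fully home and upright, with the jug standing level on the worktop; leave the coffee cup and the salt shaker where they are.

Things in the scene. Friction and masses are not known exactly. Their poses are not given: they have to be found in the camera images.
- jug_mouth (a point): Glass jug, bottom of the stack, loose, 0.45 kg. Round, 104 mm outside, clear opening 98 mm, 60 mm high; its loop handle reaches 79 mm out from the axis. This point: centre of the mouth, level with the rim, 60 mm above the worktop; z up, handle towards -y of its own frame. It may stay where it stands.
- strainer_spindle (a point): Steel strainer, 0.16 kg: collar below (84 to 92 mm wide, 12 mm deep), perforated plate with a raised edge 125 mm wide, 21 mm above the underside, and a spindle in the middle, 14 mm thick; plate 15 mm, spindle tip 60 mm above the underside. This point: on the spindle, 48 mm above the underside; grip here, above the edge. z up. Seated it is 36 mm above the jug's mouth point.
- small_reamer_mid (a point): Small reamer, 0.06 kg: the slimmer, lower grey ribbed cone, 64 mm high, hollow below (36 mm wide at the foot, about 20 near the top). Flange 62 mm wide, 5 mm thick; body 32 mm thick at 24 mm height, 27 mm at 52 mm. This point: on the axis, 32 mm above the foot, z up; grip across the body 10 mm above it. Seated on the strainer's plate it is 1 mm below the spindle point.
- large_reamer_mid (a point): Large reamer, 0.09 kg: the fatter, taller grey ribbed cone, 78 mm high, hollow below (50 mm wide at the foot). Skirt 72 mm wide, 5 mm thick; body 52 mm thick at 33 mm height, 46 mm at 64 mm. This point: on the axis, 39 mm above the foot, z up; grip across the body 10 mm above it. Seated on the small reamer's flange it is 11 mm above the spindle point.
- cover_knob (a point): Clear dust cover, 0.12 kg: see-through bell, 108 mm wide at its open foot, 91 mm high, with a grey knob on top, 22 mm thick from 101 to 120 mm above the foot. This point: on the axis, middle of the knob, 110 mm above the foot; grip here. z up. Seated on the strainer's plate inside its raised edge (117 mm clear), it is 77 mm above the spindle point.
- coffee_cup: Small cream espresso cup with a handle, 59 x 84 mm, 56 mm high, loose: a bystander among the parts, to be left where it is. Origin at the centre of its underside.
- salt: Salt shaker, grey and glass, 44 mm across and 90 mm high, upright and loose: a bystander among the parts, to be left where it is. Origin at the centre of its underside.

How it is judged:
On the way, in this order (a step that is already met when the one before it is completed fails the run):
1. the strainer is seated in the mouth of the jug (horizontal distance between strainer_spindle and jug_mouth below 0.008 m and z of strainer_spindle in the frame of jug_mouth between 0.033 and 0.039 m and angle between strainer_spindle's own z axis and vertical below 0.08 rad), for 0.2 s.
2. the small reamer is seated over the spindle (horizontal distance between small_reamer_mid and strainer_spindle below 0.008 m and z of small_reamer_mid in the frame of strainer_spindle between -0.004 and 0.002 m and angle between small_reamer_mid's own z axis and vertical below 0.08 rad), for 0.2 s.
3. the large reamer is seated over the small one (horizontal distance between large_reamer_mid and strainer_spindle below 0.01 m and z of large_reamer_mid in the frame of strainer_spindle between 0.008 and 0.014 m and angle between large_reamer_mid's own z axis and vertical below 0.08 rad), for 0.2 s.
4. the dust cover is seated inside the strainer's raised edge (horizontal distance between cover_knob and strainer_spindle below 0.01 m and z of cover_knob in the frame of strainer_spindle between 0.074 and 0.08 m and angle between cover_knob's own z axis and vertical below 0.08 rad), for 0.2 s.
At the end, for the whole second after the job is handed in: All released and at rest (under 20 mm/s): strainer in the jug and small reamer on the strainer centred within 8 mm, large reamer and dust cover within 10 mm of the spindle, each within 3 mm of its seated height and tilted under 0.08 rad; jug level on the worktop (under 0.06 rad) (all of step 1 and all of step 2 and all of step 3 and all of step 4 and angle between jug_mouth's own z axis and vertical below 0.06 rad and height (world z) of jug_mouth below 0.064 m and linear speed of each of jug, strainer, small_reamer, large_reamer, cover below 0.02 m/s); the robot touches nothing.
It fails at once if the coffee cup is shifted by more than 30 mm (distance of coffee_cup from where it was at the start of the episode above 0.03 m).
It fails at once if the salt shaker is shifted by more than 30 mm (distance of salt from where it was at the start of the episode above 0.03 m).
It fails at once if the salt shaker is knocked over (angle between salt's own z axis and vertical above 0.5 rad).
It also fails if it takes over 98 s, if anything falls off the work surface, if the arm or the gripper's body presses on something with over 40 N, if the wrist force passes 120 N, or if a joint passes its speed limit or range.

### The arm

A 6-joint arm with a two-finger parallel gripper is mounted at the origin on a cart in front of the work surface, level with it; the furniture and walls round the work are solid. World frame = base frame: x ahead of the robot, y to its left, z up, the work surface at z = 0. Lengths are in m, angles in rad, forces in N, time in s.
With the tool pointing down it reaches from about 0.375 to 0.9 m from the base axis. Payload 3.1 kg.
Tool frame: the origin (TCP) lies midway between the tips of the shut fingers; the grasp point (between the pads) lies 19 mm behind it (bot.hold_point_z is the distance from the TCP to the grasp point, in m); y points along the fingers, x is the direction in which the jaws open and shut, and the axes are right-handed (so a half turn about y gives the same grasp; the last joint's range is limited). The gripper opens to 85 mm and grips with 20 to 120 N. Pads are 22 mm wide; open, the fingers measure 114 mm over their backs; the gripper's body (76 mm by 85 mm) begins 54 mm behind the grasp point. The pads swing forward as they close: fully open they stand 13 mm farther back than shut.
Start: joints at [-1.403, 0.527, 1.433, -0, 1.181, -0.178], TCP at [0.212, -0.588, 0.231] pointing down, gripper open.
Joint ranges: [-3.08, 3.08], [-0.75, 2.2], [0.22, 2.44], [-1.43, 4.57], [0, 2.65], [-2.85, 2.85]. Speed limits (rad/s): [2.79, 2.79, 3.14, 3.14, 3.14, 3.14].

### API

Orientations are given as a rotation vector (axis times angle).
In Python, from plant import bot gives the robot as it stands. Calls block until the motion is done:
- bot.move_ptp(position, orientation): joint-space move of the TCP to a pose.
- bot.servo_line(position, orientation=None, v=0.15): straight line of the TCP; orientation=None keeps the orientation; v is the mean speed in m/s.
- bot.move_joints(angles): joint-space move.
- bot.gripper_to(opening, strength=None): finger opening in m; strength is the grip in N (None keeps the last); returns when the fingers have stopped.
- bot.wait(seconds).
- bot.inverse_kinematics(position, orientation): joint angles nearest the present ones, or None.
- bot.get_state(): the state.
- bot.camera(name): name is "side" or "top"; returns a dict with "image" (384x512x3 uint8, red, green, blue), "range_z" (384x512 float32, m along the optical axis (not along the pixel's ray), 0 where there is no reading), "mtx" (3x3 intrinsics, pixels), "world_from_camera" (4x4, takes a point from camera to world coordinates). Camera axes: x right, y up, looking along -z (the intrinsics and any distortion apply to the point x, -y, -z); pixel columns grow to the right and rows downward; lengths in m; the calibration is good to about 2 mm. A picture is of the moment at which its call begins.
A pose or a line that the arm cannot do raises bot.IKError and nothing moves.
- bot.finish_job(): hands the job in, once; it reports no verdict.
The state is a dict: "t": time; "qpos": joint angles; "joint_vel": joint speeds; "tau": joint torques, N m; "eef_pos": TCP position; "ee_rot": TCP orientation; "ft_force": force on the tool from outside, world axes, zero at the start; "ft_torque": the same for the moment, N m; "gripper_width": finger opening in m.
Only numpy, scipy, OpenCV 4.12 (cv2) and the standard library are available. Lean on these libraries where they do the work, as an engineer would, in place of code of your own. Each camera call takes 0.05 s, during which the arm holds its last target.

## Working session

There is one attempt and no reset: what is moved stays moved. The work goes in short steps, each a Python script; the robot and the scene stay as the last script left them, time stands still between calls to the robot, and variables do not carry over. Pictures are saved under pics/ and viewed, and the job is handed in when it is done.

```bash
ls; mkdir -p pics
python3 - <<'E'
from plant import bot
import cv2,numpy as np
for n in("side","top"):
    c=bot.camera(n); cv2.imwrite(f"pics/{n}0.png",c["image"][:,:,::-1]); np.savez(f"{n}0.npz",**c)
    print(n,c["mtx"],c["world_from_camera"])
s=bot.get_state();print(s["t"],s["eef_pos"],s["ee_rot"],s["gripper_width"],bot.hold_point_z)
E
```

```text
pics
side [[446.96872564   0.         258.98873664]
 [  0.         446.96872564 194.18081843]
 [  0.           0.           1.        ]] [[ 0.98070483 -0.15556446  0.11839655  0.65753316]
 [ 0.194517    0.7160102  -0.67044204 -0.74063911]
 [ 0.01952382  0.68053588  0.7324546   0.84174547]
 [ 0.          0.          0.          1.        ]]
top [[421.03170438   0.         255.09642999]
 [  0.         421.03170438 193.82008353]
 [  0.           0.           1.        ]] [[-0.12567033  0.96945857 -0.21061113  0.36331274]
 [-0.99207111 -0.12309849  0.02533111 -0.04393409]
 [-0.00136845  0.21212459  0.97724167  0.95552477]
 [ 0.          0.          0.          1.        ]]
0.1 [ 0.21234383 -0.5871433   0.2304396 ] [-1.35210809  0.95099189 -0.94875125] 0.08564771954864858 0.0187
```

View pics/side0.png

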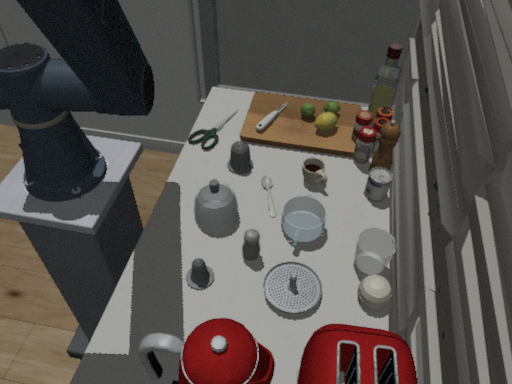

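View pics/top0.png

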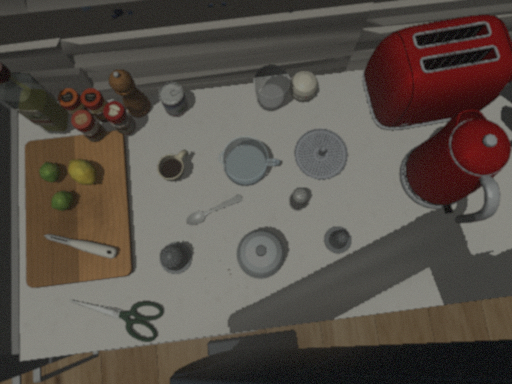

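Run:
```python
from scipy.spatial.transform import Rotation as R
print(R.from_rotvec([-1.35210809,0.95099189,-0.94875125]).as_matrix().round(3))
```

```text
[[ 0.34  -0.     0.94 ]
 [-0.94   0.002  0.34 ]
 [-0.002 -1.     0.   ]]
```

```bash
cat > h.py <<'E'
import numpy as np,cv2
from scipy.spatial.transform import Rotation as R
def ray(c,u,v):
    K=c["mtx"];T=c["world_from_camera"]
    d=T[:3,:3]@np.array([(u-K[0,2])/K[0,0],-(v-K[1,2])/K[1,1],-1.])
    return T[:3,3],d
def onz(c,u,v,z):
    o,d=ray(c,u,v); return o+d*(z-o[2])/d[2]
def tri(rs):
    A=0;b=0
    for o,d in rs:
        d=d/np.linalg.norm(d);P=np.eye(3)-np.outer(d,d);A=A+P;b=b+P@o
    return np.linalg.solve(A,b)
def proj(c,p):
    T=c["world_from_camera"];q=T[:3,:3].T@(np.array(p)-T[:3,3]);K=c["mtx"]
    return K[0,2]+K[0,0]*q[0]/-q[2],K[1,2]-K[1,1]*q[1]/-q[2]
def cloud(c):
    z=c["range_z"];v,u=np.mgrid[:384,:512];K=c["mtx"];T=c["world_from_camera"]
    P=np.stack([(u-K[0,2])/K[0,0]*z,-(v-K[1,2])/K[1,1]*z,-z],-1)@T[:3,:3].T+T[:3,3]
    P[z==0]=np.nan
    return P
E
python3 - <<'E'
from h import *
t=dict(np.load("top0.npz"));s=dict(np.load("side0.npz"))
def crop(c,x,y,w,h,f,n): cv2.imwrite(f"pics/{n}.png",cv2.resize(c["image"][y:y+h,x:x+w,::-1],None,fx=f,fy=f,interpolation=cv2.INTER_CUBIC))
crop(t,150,110,200,160,4,"tc0");crop(s,170,130,170,190,3,"sc0")
for n,c,pts in(("top",t,dict(jug=(247,160),str=(322,153),sr=(339,238),lr=(173,256),cov=(262,251),salt=(300,196),cup=(172,166))),("side",s,dict(jug=(303,220),str=(293,278),sr=(198,265),lr=(240,146),cov=(214,186),salt=(251,234),cup=(315,172)))):
    P=cloud(c)
    for k,(u,v) in pts.items(): print(n,k,P[v,u].round(3))
E
```

```text
top jug [ 0.652 -0.06   0.003]
top str [ 0.636 -0.23   0.04 ]
top sr [ 0.439 -0.233  0.058]
top lr [0.443 0.119 0.076]
top cov [ 0.427 -0.065  0.12 ]
top salt [ 0.533 -0.159  0.09 ]
top cup [0.651 0.112 0.032]
side jug [ 0.644 -0.037  0.006]
side str [ 0.644 -0.235  0.054]
side sr [ 0.445 -0.246  0.056]
side lr [0.452 0.12  0.073]
side cov [ 0.436 -0.073  0.115]
side salt [ 0.541 -0.165  0.085]
side cup [0.654 0.111 0.03 ]
```

View pics/tc0.png

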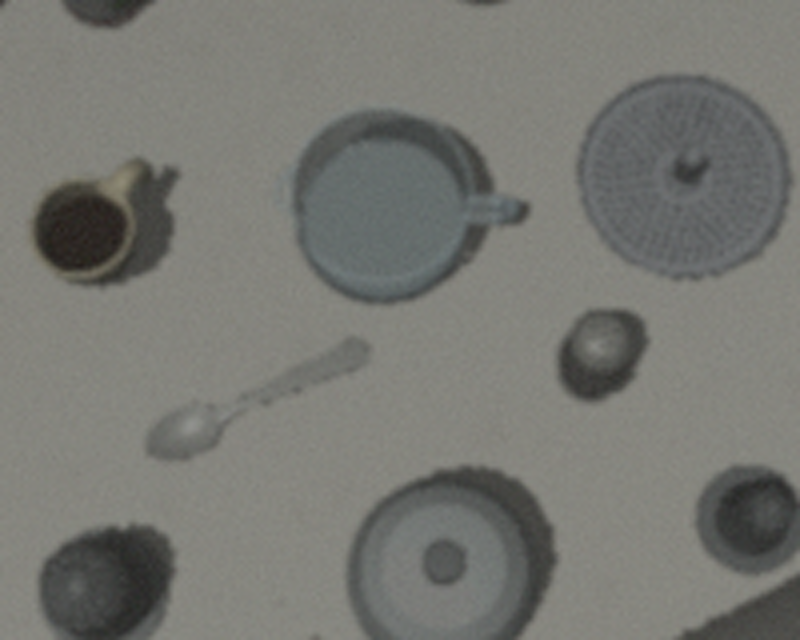

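View pics/sc0.png

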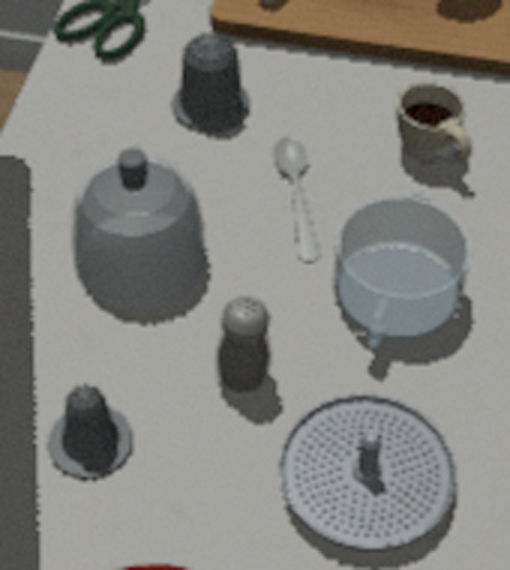

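Run:
```python
from h import *
t=dict(np.load("top0.npz"));s=dict(np.load("side0.npz"))
for n,c,(x,y,w,h) in(("t",t,(150,110,200,160)),("s",s,(170,130,170,190))):
    P=cloud(c);z=np.nan_to_num(P[:,:,2],nan=-.02)
    im=cv2.applyColorMap(np.clip((z+.02)/.15*255,0,255).astype(np.uint8),cv2.COLORMAP_JET)
    cv2.imwrite(f"pics/h{n}0.png",cv2.resize(im[y:y+h,x:x+w],None,fx=3,fy=3,interpolation=0))
    fl=P[(abs(z)<.02)&(P[:,:,0]>.4)&(P[:,:,0]<.75)&(abs(P[:,:,1])<.3)]
    A=np.c_[fl[:,:2],np.ones(len(fl))];print(n,np.median(fl[:,2]),np.std(fl[:,2]))
    # clusters
    for k,(cx,cy),r,zl,zh in(("str rim",(.64,-.233),.075,.015,.026),("str all",(.64,-.233),.075,.012,.07),("spindle",(.64,-.233),.03,.04,.07),("sr top",(.44,-.24),.05,.05,.07),("sr mid",(.44,-.24),.05,.02,.05),("sr flange",(.44,-.24),.05,.002,.01),("lr top",(.446,.12),.05,.066,.085),("lr mid",(.446,.12),.05,.02,.065),("cov knob",(.432,-.07),.03,.1,.13),("cov",(.432,-.07),.07,.005,.09),("jug",(.645,-.05),.06,.02,.07),("salt",(.537,-.16),.04,.03,.1),("cup",(.65,.11),.05,.03,.07)):
        m=(np.hypot(P[:,:,0]-cx,P[:,:,1]-cy)<r)&(z>zl)&(z<zh);q=P[m]
        if len(q)<5: print(k,len(q));continue
        (mx,my),rad=cv2.minEnclosingCircle(q[:,:2].astype(np.float32))
        print(n,k,len(q),"mean",q.mean(0).round(4),"enc",round(mx,4),round(my,4),round(rad,4),"zmax",q[:,2].max().round(3))
```

```text
t -0.000639137866523809 0.006722724058075958
t str rim 671 mean [ 0.6441 -0.2332  0.017 ] enc 0.6429 -0.2327 0.063 zmax 0.025
t str all 1897 mean [ 0.643  -0.2328  0.0157] enc 0.6429 -0.2327 0.063 zmax 0.062
t spindle 38 mean [ 0.6406 -0.2311  0.0536] enc 0.6424 -0.232 0.0068 zmax 0.062
t sr top 128 mean [ 0.4403 -0.2394  0.0579] enc 0.4403 -0.2403 0.0141 zmax 0.067
t sr mid 75 mean [ 0.4373 -0.2313  0.0336] enc 0.4401 -0.2404 0.0173 zmax 0.05
t sr flange 307 mean [ 0.4399 -0.2375  0.0044] enc 0.4405 -0.2391 0.0494 zmax 0.01
t lr top 317 mean [0.446  0.1248 0.0725] enc 0.447 0.1248 0.023 zmax 0.081
t lr mid 201 mean [0.441  0.1142 0.0476] enc 0.4463 0.1247 0.0274 zmax 0.065
t cov knob 98 mean [ 0.4297 -0.063   0.1172] enc 0.4305 -0.0631 0.0109 zmax 0.122
t cov 1676 mean [ 0.4259 -0.062   0.0768] enc 0.4309 -0.0599 0.0559 zmax 0.09
t jug 644 mean [ 0.6452 -0.0535  0.0455] enc 0.6421 -0.0532 0.0562 zmax 0.063
t salt 332 mean [ 0.5336 -0.1594  0.0692] enc 0.5376 -0.1626 0.0214 zmax 0.091
t cup 620 mean [0.6494 0.1101 0.0405] enc 0.6537 0.1046 0.0419 zmax 0.058
s -0.0016323197317702487 0
[... 350 characters left out ...]
r mid 146 mean [ 0.4459 -0.2499  0.0349] enc 0.443 -0.2422 0.0168 zmax 0.05
s sr flange 185 mean [ 0.4458 -0.2496  0.0043] enc 0.4444 -0.2366 0.0353 zmax 0.01
s lr top 126 mean [0.4492 0.1214 0.0719] enc 0.4485 0.1237 0.0217 zmax 0.079
s lr mid 290 mean [0.4526 0.1093 0.0433] enc 0.4504 0.1224 0.0272 zmax 0.065
s cov knob 92 mean [ 0.4329 -0.067   0.1124] enc 0.432 -0.0644 0.0108 zmax 0.12
s cov 1699 mean [ 0.44   -0.0889  0.0594] enc 0.4327 -0.0662 0.053 zmax 0.09
s jug 992 mean [ 0.643  -0.0546  0.0419] enc 0.6444 -0.0531 0.0563 zmax 0.061
s salt 405 mean [ 0.5414 -0.1719  0.0627] enc 0.5393 -0.1654 0.0207 zmax 0.088
s cup 407 mean [0.6497 0.1089 0.0427] enc 0.6551 0.1048 0.0425 zmax 0.055
```

View pics/ht0.png

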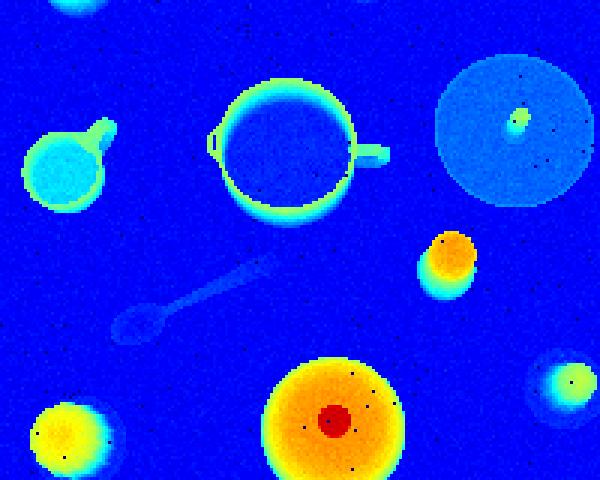

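View pics/hs0.png

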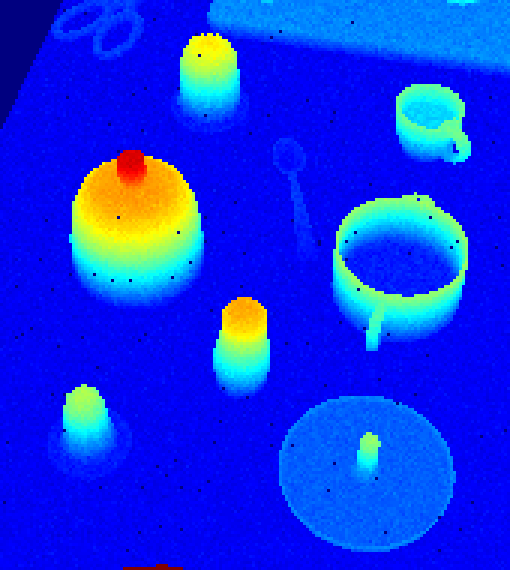

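Run:
```python
from h import *
from scipy.optimize import least_squares
t=dict(np.load("top0.npz"));s=dict(np.load("side0.npz"))
for n,c in(("t",t),("s",s)):
    P=cloud(c)
    def fit(cx,cy,r0,zl,zh,R0):
        m=(np.hypot(P[:,:,0]-cx,P[:,:,1]-cy)<r0)&(P[:,:,2]>zl)&(P[:,:,2]<zh);q=P[m]
        f=least_squares(lambda p:np.hypot(q[:,0]-p[0],q[:,1]-p[1])-p[2],[cx,cy,R0],loss="soft_l1",f_scale=.001)
        return f.x.round(4),len(q)
    print(n,"jug",fit(.644,-.053,.09,.056,.066,.051))
    print(n,"rim",fit(.643,-.2325,.075,.0185,.025,.061))
    m=(P[:,:,2]>.10)&(P[:,:,0]>.2)&(P[:,:,0]<.95)&(P[:,:,1]>-.7)&(P[:,:,1]<.3)
    q=P[m]; g={}
    for p in q: k=(round(p[0]*20)/20,round(p[1]*20)/20); g.setdefault(k,[]).append(p[2])
    print(sorted((*k,len(v),round(max(v),2)) for k,v in g.items() if len(v)>8))
```

```text
t jug (array([ 0.6413, -0.0549,  0.0505]), 223)
t rim (array([ 0.6425, -0.2321,  0.0608]), 134)
[(0.25, -0.05, 623, np.float64(0.55)), (0.25, 0.0, 1183, np.float64(0.5)), (0.25, 0.05, 763, np.float64(0.42)), (0.25, 0.1, 168, np.float64(0.33)), (0.3, -0.2, 1876, np.float64(0.71)), (0.3, -0.15, 4277, np.float64(0.71)), (0.3, -0.1, 2523, np.float64(0.65)), (0.3, -0.05, 1025, np.float64(0.58)), (0.4, -0.05, 23, np.float64(0.12)), (0.45, -0.5, 443, np.float64(0.23)), (0.45, -0.45, 180, np.float64(0.22)), (0.45, -0.05, 75, np.float64(0.12)), (0.5, -0.5, 647, np.float64(0.24)), (0.5, -0.45, 1069, np.float64(0.24)), (0.55, -0.55, 58, np.float64(0.24)), (0.55, -0.5, 686, np.float64(0.26)), (0.55, -0.45, 1318, np.float64(0.25)), (0.55, -0.4, 468, np.float64(0.19)), (0.6, -0.5, 371, np.float64(0.24)), (0.6, -0.45, 885, np.float64(0.24)), (0.6, -0.4, 103, np.float64(0.17)), (0.65, -0.65, 29, np.float64(0.13)), (0.65, -0.5, 203, np.float64(0.21)), (0.65, -0.45, 60, np.float64(0.21)), (0.7, -0.6, 602, np.float64(0.19)), (0.7, -0.55, 809, np.float64(0.2)), (0.7, -0.5, 864, np.float64(0.2)), (0.7, -
[... 3320 characters left out ...]
60, np.float64(0.11)), (0.85, -0.55, 786, np.float64(0.45)), (0.85, -0.5, 3035, np.float64(0.49)), (0.85, -0.45, 4544, np.float64(0.51)), (0.85, -0.4, 4239, np.float64(0.52)), (0.85, -0.35, 4041, np.float64(0.54)), (0.85, -0.3, 3855, np.float64(0.57)), (0.85, -0.25, 3551, np.float64(0.6)), (0.85, -0.2, 3288, np.float64(0.61)), (0.85, -0.15, 2904, np.float64(0.62)), (0.85, -0.1, 2293, np.float64(0.6)), (0.85, -0.05, 1845, np.float64(0.58)), (0.85, 0.0, 1477, np.float64(0.56)), (0.85, 0.05, 1192, np.float64(0.53)), (0.85, 0.1, 996, np.float64(0.51)), (0.85, 0.15, 907, np.float64(0.49)), (0.85, 0.2, 723, np.float64(0.46)), (0.85, 0.25, 562, np.float64(0.45)), (0.85, 0.3, 243, np.float64(0.43))]
```

```bash
cat >> h.py <<'E'
def ori(x,y):
    a=np.arctan2(y,x); X=np.array([np.cos(a),np.sin(a),0]);Y=np.array([0,0,-1.]);Z=np.cross(X,Y)
    return R.from_matrix(np.c_[X,Y,Z]).as_rotvec()
def tz(zg,w): # TCP height to have the grasp point at zg with opening w
    L=.076; return zg-.0187-(L-np.sqrt(L*L-w*w/4))
def st(bot,m=""):
    s=bot.get_state(); print(m,"t",round(s["t"],2),s["eef_pos"].round(4),"w",round(s["gripper_width"],4),"F",np.round(s["ft_force"],2))
def pics(bot,n):
    r={}
    for k in("top","side"):
        c=bot.camera(k);np.savez(f"{k}{n}.npz",**c);cv2.imwrite(f"pics/{k}{n}.png",c["image"][:,:,::-1]);r[k]=c
    return r
E
python3 - <<'E'
from h import *
from plant import bot
s=(.643,-.2322);o=ori(*s)
p=bot.get_state()["eef_pos"];
bot.servo_line([p[0],p[1],.36],v=.25)
bot.move_ptp([*s,.30],o); st(bot,"above"); print(bot.get_state()["qpos"])
bot.gripper_to(.04)
bot.servo_line([*s,.09],o,v=.2)
bot.servo_line([*s,tz(.048,.014)],o,v=.06); st(bot,"down")
bot.gripper_to(0,40); st(bot,"grip")
bot.servo_line([*s,.14],o,v=.15); st(bot,"lift")
pics(bot,1)
E
```

```text
above t 2.79 [ 0.6426 -0.2336  0.3002] w 0.0854 F [-0.01  0.51 -0.63]
[-5.11528683e-01  5.50590489e-01  1.18931362e+00 -4.90514240e-04
  1.40127102e+00 -1.63067226e-01]
down t 5.67 [ 0.6434 -0.2324  0.0295] w 0.0401 F [-0.36 -1.03  0.49]
grip t 6.02 [ 0.6434 -0.2324  0.0296] w 0.0123 F [-0.33  0.04  1.93]
lift t 6.91 [ 0.6421 -0.2317  0.1389] w 0.0127 F [ 0.22 -0.03 -1.71]
```

View pics/side1.png

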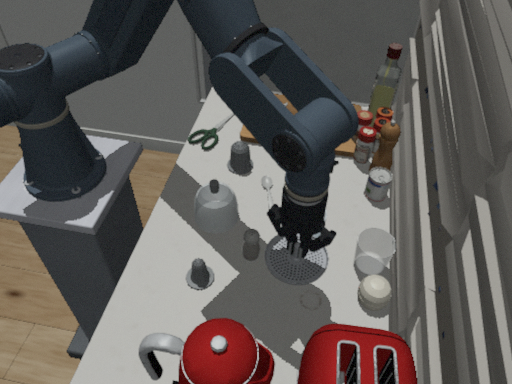

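Run:
```python
from h import *
s=dict(np.load("side1.npz"));P=cloud(s)
m=(np.hypot(P[:,:,0]-.643,P[:,:,1]+.232)<.075)&(P[:,:,2]>.105)&(P[:,:,2]<.14);q=P[m]
print(len(q)); A=np.c_[q[:,:2]-[.643,-.232],np.ones(len(q))]
for i in range(4):
    f=np.linalg.lstsq(A,q[:,2],rcond=None)[0]; k=abs(A@f-q[:,2])<.004; A,q=A[k],q[k]
print(f,len(q),cv2.minEnclosingCircle(q[:,:2].astype(np.float32)))
t=dict(np.load("top1.npz"));P=cloud(t)
m=(np.hypot(P[:,:,0]-.642,P[:,:,1]+.055)<.09)&(P[:,:,2]>.056)&(P[:,:,2]<.066);print(P[m].mean(0),m.sum())
```

```text
2023
[-0.00195587  0.00317417  0.1216426 ] 1839 ((0.6435086727142334, -0.2308812290430069), 0.06275083124637604)
[nan nan nan] 0<stdin>:9: RuntimeWarning: Mean of empty slice.
  ret = um.true_divide(
```

Run:
```python
from h import *
from plant import bot
j=(.642,-.055);o=ori(*j)
p=bot.get_state()["eef_pos"]
bot.servo_line([p[0],p[1],.17],v=.2)
bot.servo_line([*j,.17],o,v=.2)
bot.servo_line([*j,.10],o,v=.12);bot.wait(.1);st(bot,"pre")
for z in(.092,.086,.083,.081,.0795,.0785):
    bot.servo_line([*j,z],o,v=.03);bot.wait(.1);st(bot,z)
    if bot.get_state()["ft_force"][2]>6: break
bot.gripper_to(.04);bot.wait(.2);st(bot,"open")
bot.servo_line([*j,.20],o,v=.15)
```

```text
pre t 9.18 [ 0.6429 -0.0554  0.1011] w 0.0125 F [-0.23 -0.11 -1.83]
0.092 t 9.69 [ 0.642 -0.055  0.092] w 0.013 F [ 0.85  0.62 -1.8 ]
0.086 t 10.14 [ 0.642  -0.055   0.0859] w 0.0124 F [-0.07 -0.09 -1.03]
0.083 t 10.49 [ 0.642 -0.055  0.083] w 0.0126 F [-0.12 -0.08 -1.33]
0.081 t 10.84 [ 0.642 -0.055  0.081] w 0.0123 F [-0.09  0.77 -1.71]
0.0795 t 11.19 [ 0.642  -0.055   0.0795] w 0.0127 F [-0.54  0.22 -1.35]
0.0785 t 11.54 [ 0.642  -0.055   0.0785] w 0.0124 F [ 0.35  0.28 -1.23]
open t 12.12 [ 0.642  -0.055   0.0786] w 0.0396 F [-0.85 -0.15 -0.63]
```

Move away over the small reamer and look.

Run:
```python
from h import *
from plant import bot
r=(.4415,-.241);o=ori(*r)
bot.move_ptp([*r,.25],o)
c=pics(bot,2);st(bot)
for n in c:
    P=cloud(c[n])
    m=(np.hypot(P[:,:,0]-.642,P[:,:,1]+.055)<.075)&(P[:,:,2]>.045);q=P[m]
    q=q[q[:,2]<.078];q0=q[abs(q[:,2]-np.median(q[:,2]))<.004]
    f=np.linalg.lstsq(np.c_[q0[:,:2]-[.642,-.055],np.ones(len(q0))],q0[:,2],rcond=None)[0]
    print(n,"plate",f,len(q0),"enc",cv2.minEnclosingCircle(q[q[:,2]>.058][:,:2].astype(np.float32)))
    m=(np.hypot(P[:,:,0]-.642,P[:,:,1]+.055)<.02)&(P[:,:,2]>.09);q=P[m];print("spindle",cv2.minEnclosingCircle(q[:,:2].astype(np.float32)),q[:,2].max())
```

```text
t 14.25 [ 0.4424 -0.2404  0.2497] w 0.0399 F [-0.8   0.29  0.01]
top plate [ 0.00278235 -0.00092773  0.06188851] 2157 enc ((0.6424294710159302, -0.055495187640190125), 0.06271366029977798)
spindle ((0.6377527713775635, -0.054715681821107864), 0.0054591321386396885) 0.1102261015653484
side plate [-0.00033263  0.00157154  0.060823  ] 1547 enc ((0.6430109739303589, -0.05410309135913849), 0.06420175731182098)
spindle ((0.642996072769165, -0.05618464946746826), 0.0066732303239405155) 0.10709444650818423
```

View pics/side2.png

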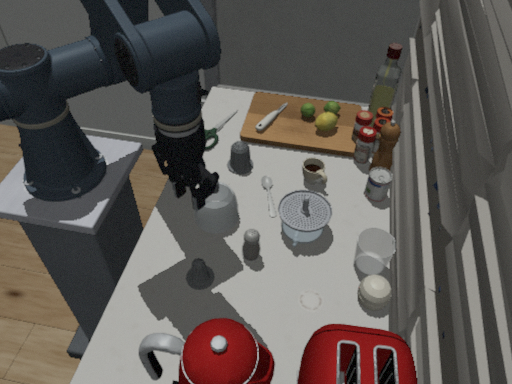

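```bash
cat >> h.py <<'E'
def pick(bot,xy,zg,w,op,zup,F):
    o=ori(*xy)
    bot.gripper_to(op)
    bot.servo_line([*xy,tz(zg,w)+.05],o,v=.2)
    bot.servo_line([*xy,tz(zg,w)],o,v=.07);st(bot,"down")
    bot.gripper_to(0,F);st(bot,"grip")
    bot.servo_line([*xy,zup],o,v=.15);bot.wait(.1);st(bot,"lift")
E
python3 - <<'E'
from h import *
from plant import bot
r=(.4415,-.241)
pick(bot,r,.042,.029,.06,.20,30)
c=pics(bot,3)["side"];P=cloud(c)
e=bot.get_state()["eef_pos"]
m=(np.hypot(P[:,:,0]-e[0],P[:,:,1]-e[1])<.045)&(P[:,:,2]<e[2]-.005)&(P[:,:,2]>.1);q=P[m]
for z in np.arange(.16,.21,.004):
    k=q[abs(q[:,2]-z)<.002]
    if len(k)>3: print(round(z,3),len(k),k[:,0].min().round(4),k[:,0].max().round(4),k[:,1].min().round(4))
E
```

```text
down t 16.49 [ 0.4416 -0.2411  0.0219] w 0.06 F [ 0.46 -0.08 -0.23]
grip t 16.87 [ 0.442  -0.2414  0.0225] w 0.0322 F [0.7  0.37 3.85]
lift t 18.3 [ 0.441  -0.2406  0.1991] w 0.032 F [-0.4   0.94 -1.18]
0.176 104 0.4123 0.4732 -0.2713
0.18 210 0.4123 0.4732 -0.2706
0.184 48 0.4228 0.4633 -0.2608
0.188 33 0.4263 0.4603 -0.2631
0.192 28 0.4262 0.4536 -0.2602
```

View pics/side3.png

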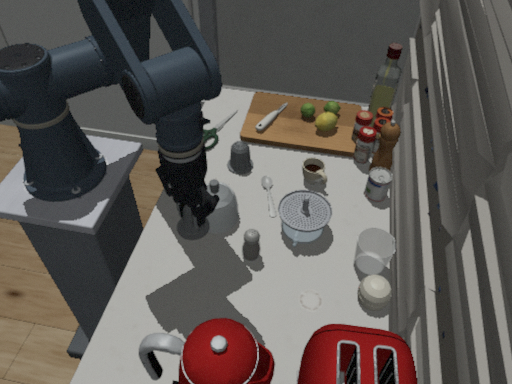

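```bash
cat >> h.py <<'E'
def place(bot,xy,zhi,zseat,op,zfree,Fc=5):
    o=ori(*xy)
    p=bot.get_state()["eef_pos"]
    bot.servo_line([p[0],p[1],zhi],v=.2)
    bot.servo_line([*xy,zhi],o,v=.2);bot.wait(.15)
    f0=bot.get_state()["ft_force"];st(bot,"above")
    z=zfree; bot.servo_line([*xy,z],o,v=.1)
    while True:
        bot.wait(.1);s=bot.get_state();f=s["ft_force"]-f0;print(round(z,4),f.round(1))
        if np.linalg.norm(f)>Fc or z<=zseat+1e-6: break
        z=max(z-(.006 if z-zseat>.007 else .002),zseat)
        bot.servo_line([*xy,z],o,v=.04)
    return z
E
python3 - <<'E'
from h import *
from plant import bot
x=(.6425,-.0555)
z=place(bot,x,.20,.0865,.05,.133)
if z<.0885:
    bot.gripper_to(.055);bot.wait(.2);st(bot,"open")
    bot.servo_line([*x,.21],ori(*x),v=.2)
E
```

```text
above t 20.32 [ 0.642  -0.0563  0.2001] w 0.0322 F [-0.21 -0.01 -0.96]
0.133 [ 0.1 -0.3  0.7]
0.127 [-0.2  0.6 -0.7]
0.121 [ 0.4  0.8 -0.5]
0.115 [ 1.  -0.3 -0.2]
0.109 [-0.2  0.7  1. ]
0.103 [-0.3 -0.6  0.8]
0.097 [ 0.3  0.7 -0.8]
0.091 [ 0.4 -0.3  0.7]
0.089 [ 0.2 -1.2  0.5]
0.087 [ 0.4 -0.6  0.3]
0.0865 [ 0.2  0.2 -0.1]
open t 25.63 [ 0.6425 -0.0555  0.0865] w 0.0548 F [ 0.87 -1.32  0.74]
```

```bash
cat >> h.py <<'E'
def check(c,xy,zlo,bands,r=.08):
    for n in c:
        P=cloud(c[n]);d=np.hypot(P[:,:,0]-xy[0],P[:,:,1]-xy[1])
        for a,b,rr in bands:
            q=P[(d<rr)&(P[:,:,2]>a)&(P[:,:,2]<b)]
            if len(q)<4: print(n,a,b,len(q));continue
            (mx,my),R0=cv2.minEnclosingCircle(q[:,:2].astype(np.float32))
            print(n,a,b,len(q),"enc",round(mx,4),round(my,4),round(R0,4),"zmax",np.sort(q[:,2])[-3:].round(4))
E
python3 - <<'E'
from h import *
from plant import bot
r=(.4483,.1237)
bot.move_ptp([*r,.25],ori(*r));st(bot)
c=pics(bot,4)
check(c,(.6425,-.0555),0,[(.115,.14,.03),(.09,.115,.03),(.056,.075,.07)])
check(c,r,0,[(.066,.085,.04),(.03,.06,.04)])
E
```

```text
t 27.44 [0.4499 0.1232 0.2499] w 0.0548 F [0.32 0.   0.36]
top 0.115 0.14 117 enc 0.6423 -0.0563 0.0142 zmax [0.1277 0.128  0.1283]
top 0.09 0.115 78 enc 0.641 -0.0561 0.0154 zmax [0.1146 0.1148 0.1148]
top 0.056 0.075 2130 enc 0.6424 -0.0557 0.0627 zmax [0.0744 0.0744 0.0748]
side 0.115 0.14 80 enc 0.6431 -0.0574 0.0132 zmax [0.1264 0.1268 0.127 ]
side 0.09 0.115 121 enc 0.6426 -0.0571 0.0167 zmax [0.1145 0.1148 0.1149]
side 0.056 0.075 1503 enc 0.6439 -0.0541 0.064 zmax [0.0743 0.0747 0.0749]
top 0.066 0.085 309 enc 0.4462 0.1263 0.0225 zmax [0.0802 0.0803 0.0804]
top 0.03 0.06 113 enc 0.446 0.1251 0.027 zmax [0.0596 0.0596 0.0597]
side 0.066 0.085 129 enc 0.4492 0.124 0.0238 zmax [0.0789 0.0789 0.079 ]
side 0.03 0.06 183 enc 0.4504 0.1222 0.0266 zmax [0.0597 0.0598 0.0599]
```

View pics/side4.png

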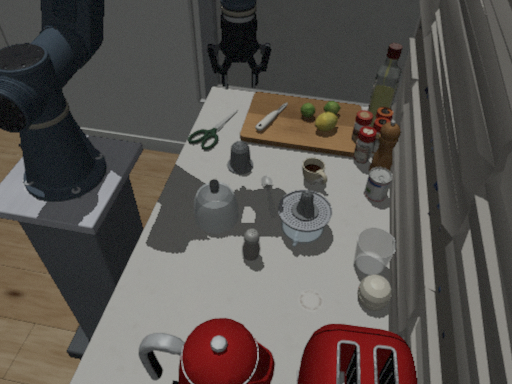

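Run:
```python
from h import *
from plant import bot
r=(.448,.1242)
pick(bot,r,.049,.049,.078,.20,35)
c=pics(bot,5);
e=bot.get_state()["eef_pos"]
P=cloud(c["side"])
m=(np.hypot(P[:,:,0]-e[0],P[:,:,1]-e[1])<.05)&(P[:,:,2]<.21)&(P[:,:,2]>.12);q=P[m]
for z in np.arange(.16,.205,.003):
    k=q[abs(q[:,2]-z)<.0015]
    if len(k)>3: print(round(z,3),len(k),k[:,0].min().round(4),k[:,0].max().round(4),k[:,1].min().round(4))
```

```text
down t 29.78 [0.4482 0.1242 0.0264] w 0.0783 F [-0.26 -0.53 -0.67]
grip t 30.14 [0.4491 0.1243 0.0271] w 0.0526 F [1.05 1.92 4.61]
lift t 31.55 [0.4473 0.1242 0.1991] w 0.0519 F [-0.12 -0.27 -0.24]
0.169 14 0.4213 0.476 0.0931
0.172 60 0.4117 0.4826 0.0905
0.175 86 0.413 0.4827 0.0896
0.178 30 0.4217 0.476 0.099
0.181 27 0.4213 0.4744 0.0961
0.184 23 0.4214 0.4744 0.0987
0.187 22 0.4248 0.4745 0.0975
0.19 28 0.422 0.4745 0.097
0.193 18 0.422 0.4744 0.0996
0.196 25 0.4256 0.4735 0.0968
0.199 27 0.4237 0.4746 0.0977
0.202 29 0.42 0.4775 0.0984
```

View pics/side5.png

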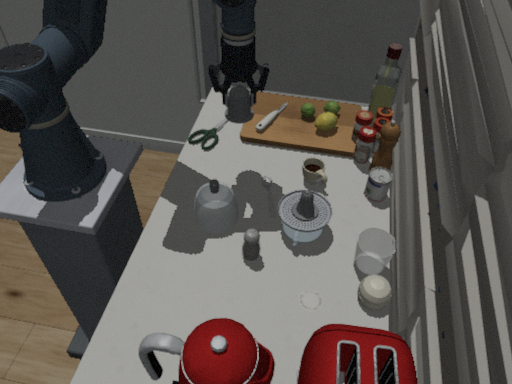

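Run:
```python
from h import *
from plant import bot
x=(.6426,-.0563)
z=place(bot,x,.20,.0955,.05,.158)
if z<.0985:
    bot.gripper_to(.075);bot.wait(.2);st(bot,"open")
    bot.servo_line([*x,.22],ori(*x),v=.2)
    r=(.4315,-.064)
    bot.servo_line([.50,-.06,.26],ori(*r),v=.25)
    bot.move_ptp([*r,.26],ori(*r))
    c=pics(bot,6);st(bot)
    check(c,x,0,[(.13,.16,.04),(.08,.13,.035),(.056,.075,.07)])
    check(c,r,0,[(.1,.13,.03),(.03,.09,.065)])
```

```text
above t 33.52 [ 0.6421 -0.0555  0.2002] w 0.0522 F [-0.18  0.25 -1.52]
0.158 [ 0.3 -0.4  0.5]
0.152 [ 0.7 -0.1  0.8]
0.146 [0.2 0.4 0.9]
0.14 [ 0.7 -0.4 -0.4]
0.134 [ 0.8 -0.5  1.1]
0.128 [-0.1 -0.2  1. ]
0.122 [ 0.5 -0.3  0.5]
0.116 [-0.5 -0.3  0.4]
0.11 [-0.3 -0.2  0.7]
0.104 [-0.7 -0.2  0.1]
0.098 [-0.6 -0.4 -0.3]
0.096 [1.6 0.4 0.4]
0.0955 [-0.2 -0.1  0.5]
open t 39.44 [ 0.6426 -0.0563  0.0955] w 0.0753 F [-0.67 -0.74 -0.06]
 t 41.43 [ 0.4336 -0.0646  0.26  ] w 0.075 F [-0.46 -0.11  0.34]
top 0.13 0.16 382 enc 0.6421 -0.0541 0.0238 zmax [0.1475 0.1478 0.1488]
top 0.08 0.13 179 enc 0.6425 -0.0538 0.0283 zmax [0.1297 0.1299 0.13  ]
top 0.056 0.075 963 enc 0.6431 -0.0554 0.0625 zmax [0.0744 0.0745 0.0746]
side 0.13 0.16 262 enc 0.6425 -0.0537 0.0242 zmax [0.1463 0.1464 0.1484]
side 0.08 0.13 406 enc 0.6433 -0.0573 0.028 zmax [0.1297 0.1297 0.13  ]
side 0.056 0.075 1232 enc 0.6425 -0.056 0.0635 zmax [0.0748 0.0748 0.075 ]
top 0.1 0.13 0
top 0.03 0.09 480 enc 0.4285 -0.0628 0.0522 zmax [0.0894 0.0895 0.09  ]
side 0.1 0.13 92 enc 0.4321 -0.0642 0.011 zmax [0.1194 0.1195 0.1196]
side 0.03 0.09 1403 enc 0.4333 -0.0691 0.0526 zmax [0.09 0.09 0.09]
```

View pics/side6.png

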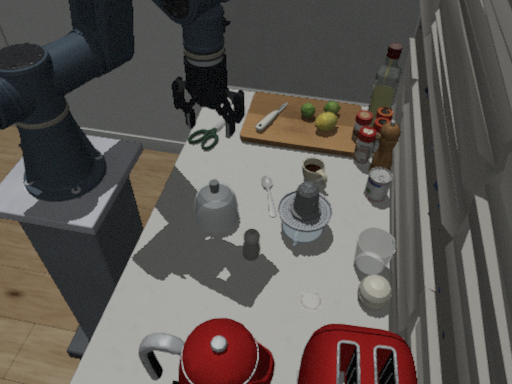

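Run:
```python
from h import *
from plant import bot
r=(.4315,-.064)
pick(bot,r,.1125,.022,.045,.27,40)
c=pics(bot,7)
e=bot.get_state()["eef_pos"]
P=cloud(c["side"])
m=(np.hypot(P[:,:,0]-e[0],P[:,:,1]-e[1])<.07)&(P[:,:,2]<.28)&(P[:,:,2]>.12);q=P[m]
for z in np.arange(.164,.27,.006):
    k=q[abs(q[:,2]-z)<.002]
    if len(k)>3: print(round(z,3),len(k),k[:,0].min().round(4),k[:,0].max().round(4),k[:,1].min().round(4))
print(np.sort(q[:,2])[:5])
```

```text
down t 43.43 [ 0.4318 -0.0641  0.0932] w 0.045 F [ 0.03  0.17 -0.05]
grip t 43.77 [ 0.4319 -0.0641  0.0933] w 0.0207 F [ 0.41 -0.49  0.09]
lift t 45.2 [ 0.4309 -0.0638  0.2692] w 0.0206 F [-0.23  0.12 -1.64]
0.176 65 0.3842 0.4848 -0.1178
0.182 75 0.3858 0.4843 -0.1181
0.188 65 0.3898 0.4834 -0.1156
0.194 67 0.3819 0.4843 -0.1178
0.2 64 0.3836 0.484 -0.1169
0.206 69 0.3839 0.4844 -0.1166
0.212 88 0.3846 0.4833 -0.1162
0.218 68 0.3849 0.4828 -0.1142
0.224 83 0.3851 0.4826 -0.1143
0.23 80 0.3851 0.482 -0.1143
0.236 112 0.3843 0.4811 -0.1134
0.242 110 0.3857 0.4791 -0.1116
0.248 105 0.3877 0.4763 -0.109
0.254 162 0.3905 0.4742 -0.1053
0.26 187 0.3963 0.4672 -0.0993
0.266 76 0.404 0.454 -0.0879
[0.17231744 0.1723542  0.17237505 0.17261049 0.17312661]
```

View pics/side7.png

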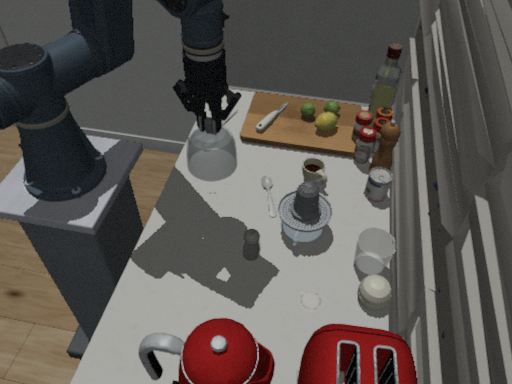

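Run:
```python
from h import *
from plant import bot
x=(.6417,-.0553)
z=place(bot,x,.27,.1570,.05,.235)
st(bot)
```

```text
above t 46.9 [ 0.6409 -0.0553  0.2702] w 0.0206 F [-0.07  0.79 -1.21]
0.235 [ 0.9 -0.1 -0.4]
0.229 [ 0.1 -0.4 -0.3]
0.223 [ 0.2 -0.5  0. ]
0.217 [-0.2 -1.3 -0.9]
0.211 [-0.2 -0.8 -0.1]
0.205 [-0.6 -0.5  0. ]
0.199 [ 0.  -1.1 -0.6]
0.193 [-0.3 -1.6 -0.9]
0.187 [ 0.6 -0.9  0.3]
0.181 [ 0.  -0.9 -0.7]
0.175 [ 0.  -0.6 -0.9]
0.169 [-0.2 -0.6 -0.9]
0.163 [ 0.7 -0.9 -0.4]
0.161 [-0.2 -1.4 -0.7]
0.159 [-0.6 -1.2  0.1]
0.157 [-0.  -0.2 -0.9]
 t 53.35 [ 0.6417 -0.0553  0.157 ] w 0.0208 F [-0.08  0.61 -2.1 ]
```

Run:
```python
from h import *
from plant import bot
x=(.6417,-.0553);o=ori(*x)
z=.157
for z in (.1562,.1555):
    bot.servo_line([*x,z],o,v=.02);bot.wait(.1);f=bot.get_state()["ft_force"][2];print(z,f)
    if f>1.5: break
bot.gripper_to(.045);bot.wait(.2);st(bot,"open")
bot.servo_line([*x,.28],o,v=.2)
r=(.4,-.2);bot.move_ptp([*r,.30],ori(*r))
c=pics(bot,8);st(bot)
check(c,(.6425,-.0555),0,[(.16,.19,.03),(.075,.15,.07),(.056,.075,.075)])
t0=dict(np.load("top0.npz"))
for n,b in(("salt",((.537,-.163),.03,.1,.04)),("cup",((.65,.11),.03,.07,.05))):
    check({"was":t0,"now":c["top"]},b[0],0,[(b[1],b[2],b[3])])
```

```text
0.1562 0.30774961848455107
0.1555 4.804712221360164
open t 54.61 [ 0.6417 -0.0553  0.1553] w 0.0451 F [ 0.64 -0.14  1.16]
 t 56.58 [ 0.4012 -0.1999  0.2999] w 0.0454 F [ 0.06 -0.26  0.07]
top 0.16 0.19 120 enc 0.6399 -0.0547 0.011 zmax [0.1843 0.1843 0.1857]
top 0.075 0.15 1478 enc 0.6371 -0.0541 0.0522 zmax [0.15 0.15 0.15]
top 0.056 0.075 432 enc 0.6418 -0.0555 0.0625 zmax [0.0744 0.0749 0.0749]
side 0.16 0.19 116 enc 0.6415 -0.0554 0.0111 zmax [0.1822 0.1822 0.1824]
side 0.075 0.15 1639 enc 0.6421 -0.0596 0.0527 zmax [0.15 0.15 0.15]
side 0.056 0.075 491 enc 0.6429 -0.0559 0.0626 zmax [0.0747 0.0748 0.075 ]
was 0.03 0.1 332 enc 0.5376 -0.1626 0.0214 zmax [0.0899 0.0903 0.0908]
now 0.03 0.1 333 enc 0.5361 -0.1611 0.0212 zmax [0.09   0.0902 0.0907]
was 0.03 0.07 620 enc 0.6537 0.1046 0.0419 zmax [0.0571 0.0576 0.058 ]
now 0.03 0.07 610 enc 0.6528 0.1039 0.0419 zmax [0.0568 0.057  0.0574]
```

View pics/side8.png

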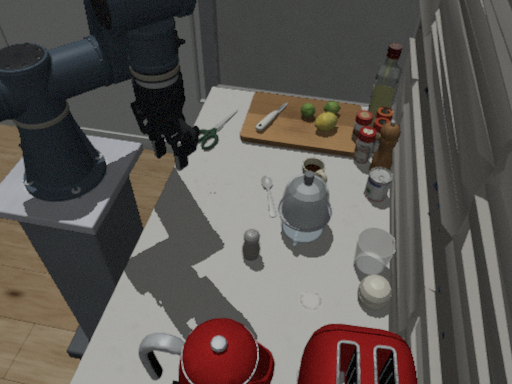

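View pics/top8.png

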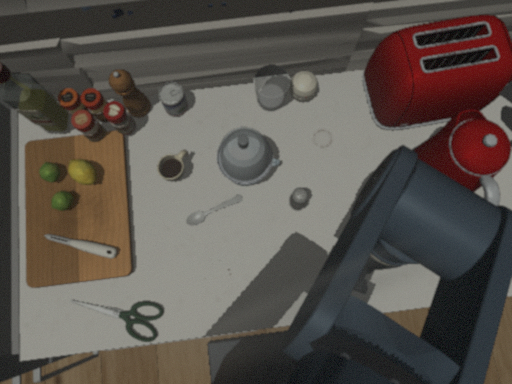

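```bash
python3 -c "
from plant import bot
bot.finish_job()"
```

```text
the job is handed in; nothing more can be done
```

The juicer is back together on its jug and the job is handed in, with about 57 s used at the last check. I placed the strainer, small reamer, large reamer and dust cover in that order, one grasp each, with no retries.

| Part | Height measured | Height expected |
|---|---|---|
| Strainer plate | 61–62 mm (camera reads about 1 mm low) | 63 mm |
| Small reamer top | about 127 mm | 127 mm |
| Large reamer top | about 147 mm | 146 mm |
| Cover knob top | 182–184 mm | 183 mm |

- **Centring:** every part measured within about 2–3 mm of the strainer's axis. The two cameras differed from each other by 1–3 mm.
- **Level:** the strainer plate measured level (under 0.003 rad). I did not measure the tilt of the reamers, the cover or the jug; they look upright in the last pictures.
- **Cup and salt shaker:** both measured within 2–3 mm of their first position, which is camera noise, and both are still standing.
- **Robot:** it was clear of everything when I handed in.

No check failed. The highest wrist-force reading was about 5 N, when the cover touched down.

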